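Open the strongbox's combination padlock and hold it open over the scanner

TASK

Slide the yellow hood fully back off the padlock on the strongbox, turn the lock's dial clockwise, click by click, until its red pointer end points straight at the white mark on the shackle side, and pull the steel shackle out to its stop. Then lift the opened brass lock out of the hasp and hold it still, level and dial up, centred about 10 cm above the glass window of the black counter scanner. Finish while holding it there, do not put it down, and leave the other things on the counter where they are.

Things in the scene. Friction and masses are not known exactly. Their poses are not given: they have to be found in the camera images.
- strongbox: Fixed green steel box, 330 x 176 mm, lid top 60 mm above the table; origin on the table under the lock's centre. x axis: the way the shackle pulls out; z up. The lock lies on a rubber plinth (72 x 36 mm, 12 mm high) with 1.5 mm play between four corner cheeks (|x| 28-38, |y| 32-39 mm, 22 mm high over the lid) and a rear stop; the middle of its long sides is free for fingers.
- hasp (a point): Middle of the steel hasp in front of the lock: block 7 mm thick along the box's x (at x 40-47 mm), y -15 to 15 mm, up to 43 mm above the lid. Its bridge (38-43 mm above the lid, to y = 34) passes over the shackle's short leg at y = 22, so the lock lifts out only once the shackle is pulled out. The point is on its top.
- hood (a joint): Slide of the yellow hood along the box's -x, m: 0 = over the lock (starts at 0 to 0.025), 0.115 = fully back at its stop. Friction about 2 N; stays where left. The hood is an upturned U, 80 mm long (x), 152 mm wide, top 76 mm above the lid, on two rails 4 mm high at y = -72 and 72 mm; it hides the dial until slid back.
- hood_tab (a point): Grip point of the black upright tab on top of the hood: tab 12 mm thick along the box's x, 40 mm wide along y, 28 mm high (76 to 104 mm above the lid); the point is 10 mm below the tab's top, i.e. 154 mm above the table.
- lock: Loose brass padlock body, 76 (x) x 60 (y) x 26 (z) mm, lock in all about 0.45 kg, lying dial up; origin in the centre of its underside (72 mm above the table at the start); x axis towards the shackle, parallel to the strongbox's x; z up through the dial. With the shackle open it lifts straight up; grip it across y at mid length (60 mm), about mid height.
- dial (a joint): Dial angle, rad, growing clockwise seen from above. 12 notches a turn, one click every 0.524 rad at whole multiples of it (one is 0); about 0.1 N m to pass a click; let go, it settles in the nearest notch. 0 = red pointer end points along the lock's +x at the white mark: only here is the shackle free. Starts 1 to 3 clicks short (-0.52 to -1.57); stops at -2.8 and +0.9.
- dial_grip (a point): Grip point on the dial's axis: steel bar 44 mm long, 12 mm thick, 24 mm high on a black disc of 48 mm diameter; the point is 6 mm below the bar's top, 18 mm above the disc, 120 mm above the table. Its x axis points along the bar to the red pointer end.
- shackle (a joint): How far the shackle is pulled out along the lock's +x, m: 0 = shut, 0.026 = open at its stop. Blocked unless the dial is at 0; then it slides with about 3 to 4 N and stays where it is left.
- shackle_crown (a point): Centre of the cross bar of the steel U shackle: round bar 9 mm thick along the lock's y, straight for 28 mm, legs at y = -22 and 22 mm; 25 mm above the lid, 85 mm above the table, 90 mm from the lock's centre when shut. Inside the U 38 mm are free between bar and hasp, 35 mm between the legs.
- scanner_window (a point): Centre of the green glass window on top of the fixed black counter scanner (130 x 130 mm, top 37 mm above the table). The opened lock is to be held above it.
- parcel_a: Bystander, to be left alone: cardboard parcel 110 x 150 x 80 mm; origin in the middle of its underside.
- parcel_b: Bystander, to be left alone: cardboard parcel 120 x 90 x 60 mm; origin in the middle of its underside.
- tape_roll: Bystander, to be left alone: roll of brown tape, 100 mm across, 48 mm high, lying flat; origin in the middle of its underside.
- label_roll: Bystander, to be left alone: white roll of labels, 80 mm across, 50 mm high; origin in the middle of its underside.
- mug: Bystander, to be left alone: blue mug, 80 mm across, 90 mm high; origin in the middle of its underside.
- marker: Bystander, to be left alone: white and blue marker pen, 110 mm long, lying; origin in the middle of its underside.
- stamp: Bystander, to be left alone: turned wooden hand stamp, 40 mm across, 68 mm high, upright; origin in the middle of its underside.
Things that resemble listed ones, but are neither listed nor needed, are in the scene too. What is shaped like the lock but pink is not meant. Leave any pink look-alike of the part that bears scanner_window alone.

How it is judged:
By the outcome, as a careful person would: the job done as asked, in the order asked, and still so for the second after the job is handed in, while the arm keeps its last pose, push and grip.
It also fails if it takes over 72 s, if anything falls off the work surface, if the arm or the gripper's body presses on something with over 40 N, if the wrist force passes 120 N, or if a joint passes its speed limit or range.

ROBOT

A 7-joint arm with a two-finger parallel gripper is mounted at the origin on the work surface. World frame = base frame: x ahead of the robot, y to its left, z up, the work surface at z = 0. Lengths are in m, angles in rad, forces in N, time in s.
With the tool pointing down it reaches from about 0.425 to 0.925 m from the base axis. Payload 6.8 kg.
Tool frame: the origin (TCP) lies on the centre line of the jaws, within the pads' length; the fingertips stand bot.finger_overhang ahead of it and the grasp point (between the pads) lies 3 mm ahead of it (bot.finger_overhang is the distance from the TCP to the fingertips, in m); z points along the fingers, y is the direction in which the jaws open and shut (so a half turn about z gives the same grasp; the last joint's range is limited). The gripper opens to 85 mm and grips with 20 to 120 N. Pads are 22 mm wide; open, the fingers measure 114 mm over their backs; the gripper's body (76 mm by 85 mm) begins 54 mm behind the grasp point. The pads swing forward as they close: fully open they stand 13 mm farther back than shut.
Start: joints at [-1.238, 0.477, 0.022, 1.555, -0.011, 1.109, -0.083], TCP at [0.288, 0.61, 0.253] pointing down, gripper open.
Joint ranges: [-2.96, 2.96], [-0.34, 2.1], [-1.41, 1.46], [0.24, 2.44], [-1.37, 4.51], [0.17, 1.92], [-2.96, 2.96]. Speed limits (rad/s): [2.39, 2.39, 3.14, 3.14, 3.14, 3.14, 3.14].

INTERFACE

Orientations are given as a unit quaternion [w, x, y, z].
In Python, from station import bot gives the robot as it stands.
- The arm moves only by the tool drive_tool, never from a script. Its argument "increments" is text: rows parted by semicolons, each of 4 numbers parted by spaces: the shift along the world's x, y, z in m, then the turn about the world's z in rad. In form: tx ty tz spin; .... A call has 1 to 12 rows; each row shifts and turns the commanded pose from where the row before left it; what a row does not reach is not made up. A row lasts 1/12 s, in which the tool goes at most 41.7 mm and 7.16 degrees, less where a joint would pass 70% of its speed; a pose out of reach is approached as far as the arm can. A call is refused whole if a number of a shift passes 0.0417 or a number of a turn 0.125, either way. A call with a gripper value outside its range is refused whole. "grip" is the opening, from 0 (shut) to 1 (fully open), set as the call begins (left out, the last holds). The fingers move at their own pace and stop on an object; "squeeze" is the grip in N (left out, the last holds). Time passes only in rows, so rows that do not move let the fingers close. It gives the time, the measured TCP pose, the force and the opening at its end, in the units of the state.
- bot.get_obs(): the state, without advancing time (a new reading comes with each control period).
- bot.read_camera(name): name is "side" or "top"; returns the picture (480x640x3 uint8, red, green, blue); there is no depth.
- bot.calibration(name): a dict with "fx", "fy", "cx", "cy" (pixels), "camera_from_world" (4x4, takes a point from world to camera coordinates). Camera axes: x right, y down, z forward; pixel columns grow to the right and rows downward; lengths in m; the calibration is good to about 2 mm. A picture is of the moment at which its call begins. calibration takes no time and is no camera call.
- bot.hand_in(): hands the job in, once; it reports no verdict.
The state is a dict: "t": time; "q": joint angles; "joint_vel": joint speeds; "joint_torque": joint torques, N m; "eef_pos": TCP position; "tool_rot": TCP orientation; "contact_force": force on the tool from outside, world axes, zero at the start; "torque": the same for the moment, N m; "gripper_width": opening from 0.0 (shut) to 1.0 (fully open).
Only numpy, scipy, OpenCV 4.12 (cv2) and the standard library are available. Lean on these libraries where they do the work, as an engineer would, in place of code of your own. Each camera call takes 0.05 s, during which the arm holds its last target.

## Working session

There is one attempt and no reset: what is moved stays moved. The work goes in short steps, Python scripts to look and compute and a tool call to move; the robot and the scene stay as the last step left them, time stands still between calls to the robot, and variables do not carry over. Pictures are saved under pics/ and viewed, and the job is handed in when it is done.

Besides the shell and the picture viewer there is one more tool, called after ">>>" as name(argument=value, ...) on one line, values as JSON. drive_tool: Moves the arm, as the interface text tells. Its arguments: {"type":"object","properties":{"increments":{"type":"string"},"grip":{"type":"number"},"squeeze":{"type":"number"}},"required":["increments"]}

```bash
mkdir -p pics; ls; python3 - <<'E'
from station import bot
import cv2
for n in ("top","side"):
    im=bot.read_camera(n); cv2.imwrite(f"pics/{n}0.png",im[:,:,::-1]); c=bot.calibration(n); print(n,c)
o=bot.get_obs(); print(o, bot.finger_overhang)
E
```

```text
pics
top {'fx': 474.01708384664727, 'fy': 474.01708384664727, 'cx': 319.0420121778045, 'cy': 237.61506244329476, 'camera_from_world': array([[-0.00453283, -0.99993792, -0.01017892, -0.02139909],
       [-0.9975293 ,  0.00523505, -0.07005633,  0.52291543],
       [ 0.07010527,  0.00983622, -0.9974911 ,  1.28028681],
       [ 0.        ,  0.        ,  0.        ,  1.        ]])}
side {'fx': 591.9169190013498, 'fy': 591.9169190013498, 'cx': 328.2305647042399, 'cy': 242.9752234166698, 'camera_from_world': array([[-0.90660958, -0.4219655 ,  0.002045  ,  0.44029302],
       [-0.31442824,  0.67231362, -0.67017108,  0.26141649],
       [ 0.28141419, -0.60822654, -0.74220384,  1.36001636],
       [ 0.        ,  0.        ,  0.        ,  1.        ]])}
{'t': 0.1, 'q': array([-1.23807721,  0.477727  ,  0.02231961,  1.55636493, -0.0115208 ,
        1.10929584, -0.08308205]), 'joint_vel': array([-0.00083946, -0.00164167,  0.00043267, -0.0024687 ,  0.00202007,
       -0.00053584,  0.00087541]), 'joint_torque': array([ 4.77562251e-03, -5.97754383e+01,  1.61401972e+00, -2.81957138e+01,
        1.29444149e-02,  5.00320471e-03,  2.99666647e-05]), 'eef_pos': array([0.28778393, 0.61001895, 0.25241083]), 'tool_rot': array([-1.36830716e-04,  2.18605286e-01,  9.75813012e-01, -8.22578222e-04]), 'contact_force': array([ 0.33963459, -0.16728465,  0.94161374]), 'torque': array([ 0.00010647, -0.02437668,  0.05491945]), 'gripper_width': 1.0025609659999304} 0.022
```

View pics/top0.png

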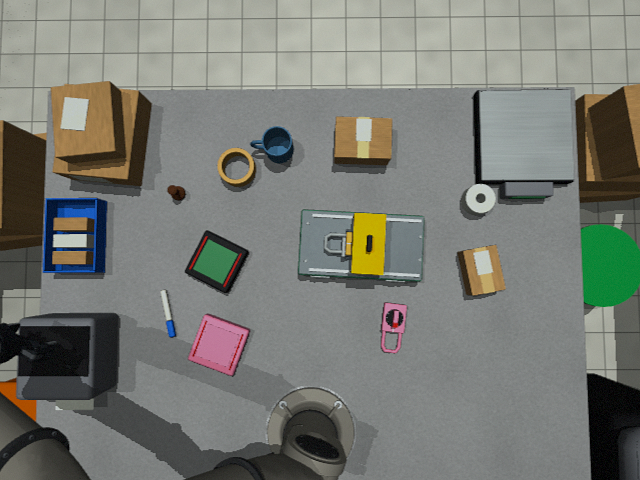

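View pics/side0.png

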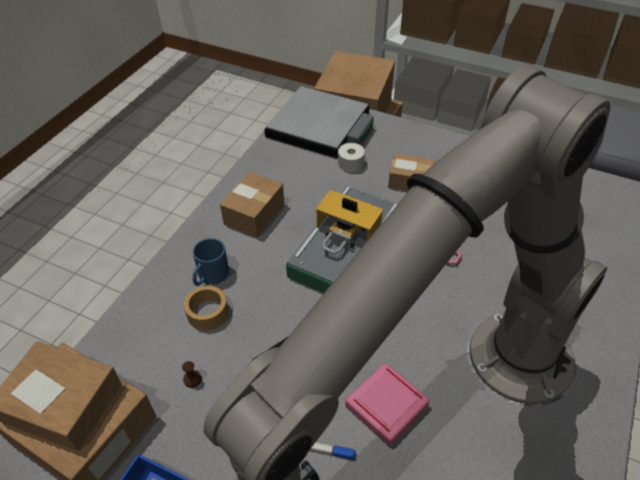

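```bash
python3 - <<'E'
import cv2
im=cv2.imread("pics/top0.png")
cv2.imwrite("pics/z0.png",cv2.resize(im[195:295,290:430],None,fx=5.6,fy=5.6,interpolation=cv2.INTER_CUBIC))
cv2.imwrite("pics/z1.png",cv2.resize(im[220:305,170:270],None,fx=6,fy=6,interpolation=cv2.INTER_CUBIC))
E
```

```text
(no output)
```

View pics/z0.png

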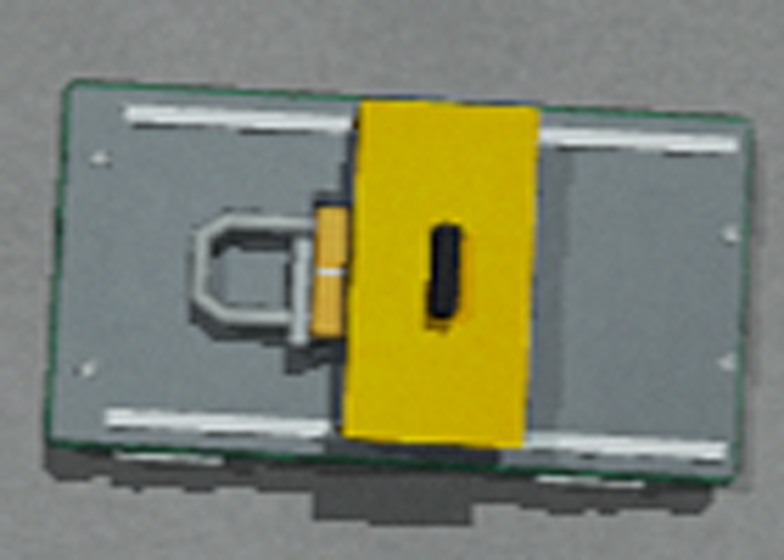

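View pics/z1.png

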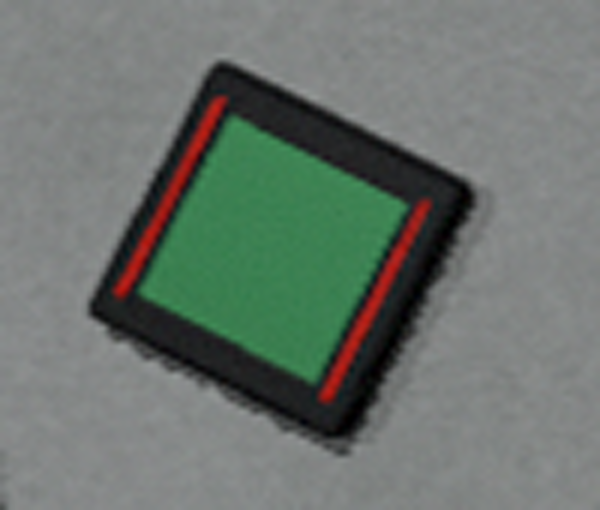

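```bash
cat > h.py <<'E'
import numpy as np, cv2
from station import bot
def ray(n,u,v):
    c=bot.calibration(n);T=c["camera_from_world"];R=T[:3,:3]
    d=R.T@np.array([(u-c["cx"])/c["fx"],(v-c["cy"])/c["fy"],1]);return -R.T@T[:3,3],d
def at(n,u,v,z):
    o,d=ray(n,u,v);return o+d*(z-o[2])/d[2]
def proj(n,p):
    c=bot.calibration(n);q=c["camera_from_world"]@np.r_[p,1];return np.array([c["cx"]+c["fx"]*q[0]/q[2],c["cy"]+c["fy"]*q[1]/q[2]])
E
python3 - <<'E'
from h import *
np.set_printoptions(precision=4,suppress=True)
def Z(x,y,z): return at("top",290+(x+.5)/5.6-.5,195+(y+.5)/5.6-.5,z)
C=[Z(*p,.06) for p in [(68,80),(752,118),(735,482),(48,442)]]
for c in C: print(c)
print("len",[np.linalg.norm(C[i]-C[(i+1)%4]) for i in range(4)])
ex=(C[0]-C[1]+C[3]-C[2])[:2]; yaw=np.arctan2(ex[1],ex[0]); print("yaw",yaw)
ey=(C[3]-C[0]); print("ey",np.arctan2(ey[1],ey[0]), "lid c",sum(C)/4)
# rails
for a,b in [((127,115),(738,147)),((108,418),(727,452))]:
    p,q=Z(*a,.064),Z(*b,.064); print("rail",p,q,np.arctan2(*(p-q)[[1,0]]), np.linalg.norm(p-q))
cr=Z(201,270,.085); print("crown",cr)
tab=Z(446,270,.164); print("tab",tab)
hood=[Z(*p,.136) for p in [(360,100),(540,108),(524,447),(343,437)]]; print("hood",hood,sum(hood)/4)
im=bot.read_camera("top")
m=cv2.inRange(cv2.cvtColor(im,cv2.COLOR_RGB2HSV)[200:310,170:265],(60,80,60),(90,255,255))
m=cv2.morphologyEx(m,cv2.MORPH_OPEN,np.ones((3,3)))
M=cv2.moments(m,True);u=M["m10"]/M["m00"]+170;v=M["m01"]/M["m00"]+200;print(u,v,M["m00"],"win",at("top",u,v,.037))
r=cv2.minAreaRect(np.argwhere(m)[:,::-1].astype(np.float32));print(r, [at("top",p[0]+170,p[1]+200,.037) for p in cv2.boxPoints(r)])
e=np.array([np.cos(yaw),np.sin(yaw),0]); n=np.array([-e[1],e[0],0]); print(e)
for nm,p in (("crown",cr),("tab",tab),("lid",sum(C)/4),("hood",sum(hood)/4)): print(nm,"along",(p-cr)@e,"across",(p-cr)@n)
E
```

```text
[0.5968 0.0214 0.06  ]
[ 0.5768 -0.3028  0.06  ]
[ 0.405  -0.2914  0.06  ]
[0.4252 0.0312 0.06  ]
len [np.float64(0.32484506499336274), np.float64(0.1721491439797069), np.float64(0.3232241863805145), np.float64(0.17191516671568613)]
yaw 1.5087276940729062
ey 3.084761574836384 lid c [ 0.501  -0.1354  0.06  ]
rail [ 0.5795 -0.0067  0.064 ] [ 0.5626 -0.2951  0.064 ] 1.5124489270435337 0.28889760547480653
rail [0.4363 0.0027 0.064 ] [ 0.4191 -0.2872  0.064 ] 1.5114957131758897 0.29039323813007717
crown [ 0.5045 -0.0413  0.085 ]
tab [ 0.4993 -0.1471  0.164 ]
hood [array([ 0.5771, -0.1124,  0.136 ]), array([ 0.573 , -0.1925,  0.136 ]), array([ 0.4225, -0.1833,  0.136 ]), array([ 0.4272, -0.1034,  0.136 ])] [ 0.5    -0.1479  0.136 ]
214.86753246753247 261.11168831168834 1155.0 win [0.4594 0.257  0.037 ]
((45.0, 61.0), (33.98823165893555, 33.98823165893555), 26.56505012512207) [array([0.4396, 0.3181, 0.037 ]), array([0.5215, 0.278 , 0.037 ]), array([0.4799, 0.1953, 0.037 ]), array([0.3984, 0.2356, 0.037 ])]
[0.062  0.9981 0.    ]
crown along 0.0 across 0.0
tab along -0.10598162750543393 across -0.0013529274354212493
lid along -0.094201408618415 across -0.002300897190210473
hood along -0.10673000868376588 across -0.0020553733257543845
```

>>> drive_tool(increments="0.0176 -0.038 0 0.032; 0.0176 -0.038 0 0.032; 0.0176 -0.038 0 0.032; 0.0176 -0.038 0 0.032; 0.0176 -0.038 0 0.032; 0.0176 -0.038 0 0.032; 0.0176 -0.038 0 0.032; 0.0176 -0.038 0 0.032; 0.0176 -0.038 0 0.032; 0.0176 -0.038 0 0.032; 0.0176 -0.038 0 0.032; 0.0176 -0.038 0 0.032", grip=1)

```text
t: 1.15
eef_pos: [0.4985, 0.1547, 0.2534]
tool_rot: [0.0, 0.028, 1.0, 0.0]
contact_force: [0.1, 0.6, 0.6]
gripper_width: 1.002
```

>>> drive_tool(increments="0 -0.03 0 0; 0 -0.038 0 0; 0 -0.038 0 0; 0 -0.038 0 0; 0 -0.038 0 0; 0 -0.038 0 0; 0 -0.038 0 0; 0 -0.03 0 0; 0 -0.013 0 0; 0 0 0 0; 0 0 0 0")

```text
t: 2.07
eef_pos: [0.4979, -0.1445, 0.2531]
tool_rot: [-0.0, 0.029, 1.0, 0.0]
contact_force: [0.9, 0.9, 0.1]
gripper_width: 0.999
```

```bash
python3 - <<'E'
from h import *
o=bot.get_obs();print(o)
for n in ("top","side"): cv2.imwrite(f"pics/{n}1.png",bot.read_camera(n)[:,:,::-1])
E
```

```text
{'t': 2.0667, 'q': array([-0.13646135,  0.22242203,  0.34967327,  1.94541357, -0.0907672 ,
        0.98925271,  1.76752343]), 'joint_vel': array([-0.02849429, -0.00421894, -0.03360918,  0.00530218, -0.00500088,
       -0.00116726, -0.00736569]), 'joint_torque': array([ 1.73063669e+00, -3.86848927e+01,  4.09052700e+00, -2.62790412e+01,
        1.79601065e-01, -2.05267081e-02,  1.09626800e-01]), 'eef_pos': array([ 0.4978606 , -0.14449407,  0.25310326]), 'tool_rot': array([-2.51455422e-04,  2.92607754e-02,  9.99571772e-01,  1.30987701e-04]), 'contact_force': array([0.85813844, 0.9081977 , 0.05540435]), 'torque': array([0.01716473, 0.02326294, 0.01145894]), 'gripper_width': 0.9991561599869467}
```

View pics/side1.png

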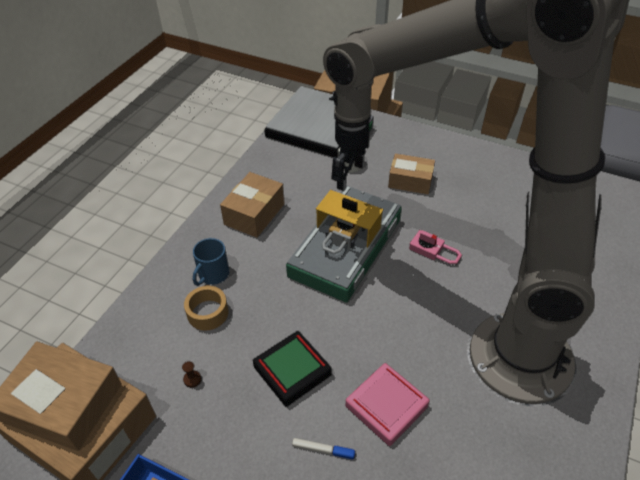

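```bash
python3 - <<'E'
from h import *
im=cv2.imread("pics/side1.png")
for p in [(.4993,-.147,.164),(.5045,-.0413,.085),(.4979,-.1445,.231)]: print(proj("side",p))
cv2.imwrite("pics/z2.png",cv2.resize(im[180:305,280:410],None,fx=4.8,fy=4.8,interpolation=cv2.INTER_CUBIC))
E
```

```text
[348.3831046  200.91990743]
[328.43655426 250.27556458]
[349.26459486 181.51085806]
```

View pics/z2.png

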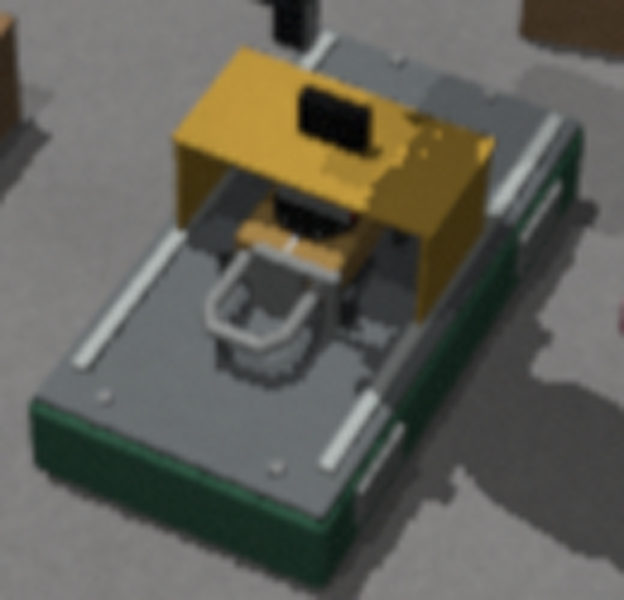

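>>> drive_tool(increments="0 -0.002 -0.02 0; 0 0 -0.025 0; 0 0 -0.025 0; 0 0 -0.021 0; 0 0 0 0", squeeze=25)

```text
t: 2.58
eef_pos: [0.4958, -0.1436, 0.1586]
tool_rot: [-0.004, 0.027, 1.0, 0.001]
contact_force: [-0.6, 0.2, -0.3]
gripper_width: 0.998
```

>>> drive_tool(increments="0 0 0 0; 0 0 0 0; 0 0 0 0; 0 0 0 0; 0 0 0 0; 0 0 0 0; 0 0 0 0; 0 0 0 0", grip=0)

```text
t: 3.25
eef_pos: [0.4986, -0.1465, 0.1631]
tool_rot: [0.001, 0.029, 1.0, -0.0]
contact_force: [-1.0, -1.0, 6.6]
gripper_width: 0.135
```

>>> drive_tool(increments="-0.0003 -0.006 0.001 0; -0.0007 -0.012 0 0; -0.001 -0.016 0 0; -0.001 -0.016 0 0; -0.001 -0.016 0 0; -0.0007 -0.012 0 0; -0.0005 -0.008 0 0; 0 0 0 0; 0 0 0 0")

```text
t: 4.0
eef_pos: [0.4934, -0.2333, 0.1632]
tool_rot: [0.001, 0.029, 1.0, -0.001]
contact_force: [4.5, -2.0, -6.5]
gripper_width: 0.135
```

>>> drive_tool(increments="-0.0003 -0.005 0 0; -0.0003 -0.005 0 0; 0 -0.002 0 0; 0 0 0 0; 0 0 0 0")

```text
t: 4.42
eef_pos: [0.4927, -0.2447, 0.1632]
tool_rot: [0.0, 0.028, 1.0, -0.0]
contact_force: [6.5, -0.6, -7.0]
gripper_width: 0.132
```

>>> drive_tool(increments="0.0005 -0.003 0 0; 0 -0.003 0 0; 0 0 0 0; 0 0 0 0")

```text
t: 4.75
eef_pos: [0.4926, -0.2472, 0.1632]
tool_rot: [-0.001, 0.027, 1.0, 0.002]
contact_force: [1.6, 9.2, 2.7]
gripper_width: 0.133
```

>>> drive_tool(increments="0 -0.002 0 0; 0 -0.002 0 0; 0 0 0 0; 0 0 0 0")

```text
t: 5.08
eef_pos: [0.4926, -0.2474, 0.1631]
tool_rot: [-0.002, 0.026, 1.0, 0.005]
contact_force: [-1.2, 20.2, 9.5]
gripper_width: 0.136
```

>>> drive_tool(increments="0 0.004 0 0; 0 0.002 0 0; 0 0 0 0; 0 0 0 0")

```text
t: 5.42
eef_pos: [0.4926, -0.2471, 0.1632]
tool_rot: [-0.001, 0.028, 1.0, 0.001]
contact_force: [1.1, 6.9, -0.7]
gripper_width: 0.134
```

>>> drive_tool(increments="0 0 0 0; 0 0 0 0; 0 0 0 0; 0 0 0 0; 0 0 0 0; 0 0 0 0", grip=1)

```text
t: 5.92
eef_pos: [0.4927, -0.2486, 0.1634]
tool_rot: [-0.0, 0.029, 1.0, -0.0]
contact_force: [-0.8, -0.9, 0.3]
gripper_width: 0.959
```

>>> drive_tool(increments="0 0 0.03 0; 0 0 0.035 0; 0 0 0.03 0; 0.02 -0.03 0 0; 0.03 -0.038 0 0; 0.03 -0.038 0 0; 0.02 -0.03 0 0; 0 0 0 0; 0 0 0 0")

```text
t: 6.67
eef_pos: [0.5843, -0.3755, 0.2572]
tool_rot: [-0.001, 0.029, 1.0, -0.0]
contact_force: [-0.3, 0.5, -1.2]
gripper_width: 0.999
```

```bash
python3 - <<'E'
from h import *
for n in ("top","side"): cv2.imwrite(f"pics/{n}2.png",bot.read_camera(n)[:,:,::-1])
im=cv2.imread("pics/top2.png");s=cv2.imread("pics/side2.png")
cv2.imwrite("pics/z3.png",cv2.resize(im[195:295,290:430],None,fx=5.6,fy=5.6,interpolation=cv2.INTER_CUBIC))
cv2.imwrite("pics/z4.png",cv2.resize(s[170:305,280:420],None,fx=4.4,fy=4.4,interpolation=cv2.INTER_CUBIC))
E
```

```text
(no output)
```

View pics/z3.png

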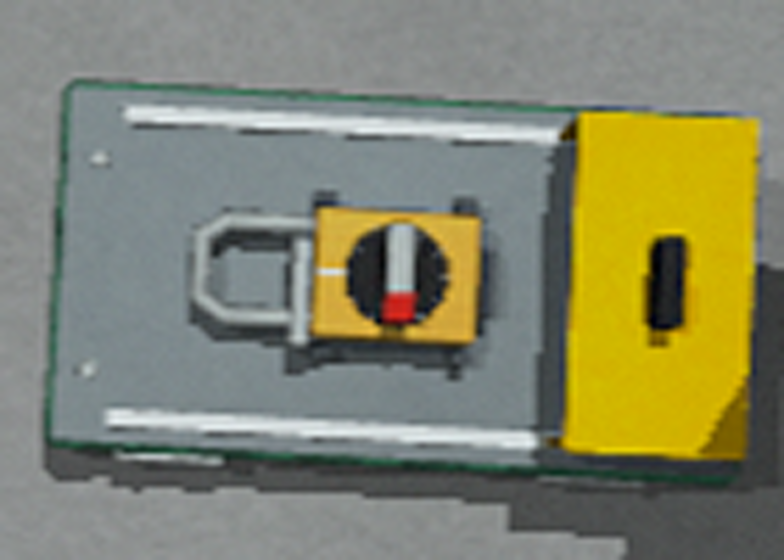

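View pics/z4.png

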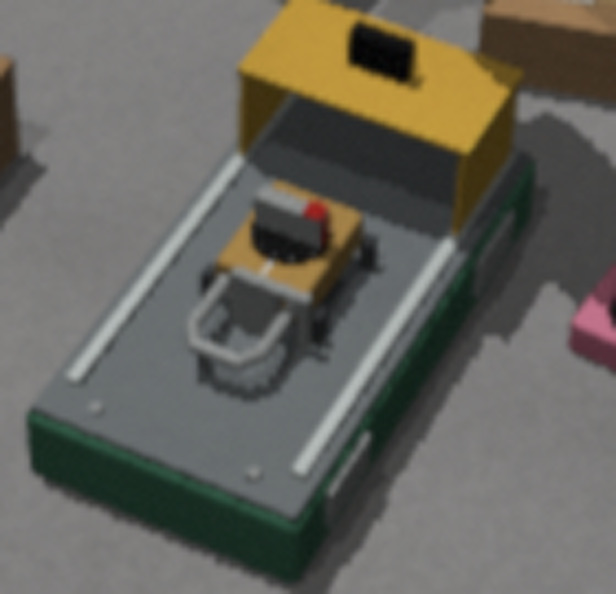

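```bash
python3 - <<'E'
from h import *
np.set_printoptions(precision=4,suppress=True)
def Z(x,y,z): return at("top",290+(x+.5)/5.6-.5,195+(y+.5)/5.6-.5,z)
print("dial bar",Z(400,272,.126),"disc",Z(397,273,.102))
a,b=Z(397,321,.126),Z(402,224,.126);print(a,b,np.arctan2(*(a-b)[[1,0]]),np.linalg.norm(a-b))
q=[(317,207),(482,214),(474,343),(311,334)]
P=[Z(*p,.098) for p in q];print(P,sum(P)/4)
im=cv2.imread("pics/side2.png")
hsv=cv2.cvtColor(im,cv2.COLOR_BGR2HSV)[200:240,340:365]
for p in [(.4995,-.1325,.126),(.4995,-.1325,.098)]: print(proj("side",p), (proj("side",p)-[280,170])*4.4, (proj("top",p)-[290,195])*5.6)
E
```

```text
dial bar [ 0.5007 -0.1302  0.126 ] disc [ 0.5017 -0.1307  0.102 ]
[ 0.4788 -0.1286  0.126 ] [ 0.5223 -0.1313  0.126 ] 3.0795166002083003 0.04356809255363315
[array([ 0.5325, -0.0946,  0.098 ]), array([ 0.5288, -0.1703,  0.098 ]), array([ 0.4697, -0.1659,  0.098 ]), array([ 0.4742, -0.0914,  0.098 ])] [ 0.5013 -0.1305  0.098 ]
[345.5822 215.456 ] [288.5618 200.0066] [402.8745 272.4395]
[345.3207 223.1986] [287.4111 234.0736] [397.9797 275.9446]
```

>>> drive_tool(increments="-0.008 0.024 0 0; -0.012 0.035 0 0; -0.012 0.035 0 0; -0.012 0.035 0 0; -0.012 0.035 0 0; -0.012 0.035 0 0; -0.009 0.027 0 0; -0.005 0.015 0 0; -0.002 0.0035 0 0; 0 0 0 0; 0 0 0 0")

```text
t: 7.68
eef_pos: [0.5003, -0.1295, 0.2588]
tool_rot: [0.0, 0.028, 1.0, -0.0]
contact_force: [0.2, -0.4, -0.5]
gripper_width: 0.996
```

>>> drive_tool(increments="0 0 -0.025 0; 0 0 -0.03 0; 0 0 -0.03 0; 0 0 -0.022 0; 0 0 -0.012 0; 0 0 0 0; 0 0 0 0; 0 0 0 0")

```text
t: 8.35
eef_pos: [0.5013, -0.1302, 0.1402]
tool_rot: [0.001, 0.029, 1.0, -0.0]
contact_force: [-0.2, 0.7, 0.2]
gripper_width: 1.004
```

>>> drive_tool(increments="0 0 -0.007 0; 0 -0.0007 -0.005 0; 0 0 0 0; 0 0 0 0")

```text
t: 8.68
eef_pos: [0.5004, -0.1298, 0.1273]
tool_rot: [-0.0, 0.028, 1.0, 0.0]
contact_force: [0.2, -0.6, 0.1]
gripper_width: 0.999
```

>>> drive_tool(increments="0 0 0 0; 0 0 0 0; 0 0 0 0; 0 0 0 0; 0 0 0 0; 0 0 0 0; 0 0 0 0; 0 0 0 0; 0 0 0 0", grip=0, squeeze=40)

```text
t: 9.43
eef_pos: [0.5006, -0.1302, 0.1275]
tool_rot: [0.0, 0.029, 1.0, -0.0]
contact_force: [-0.8, -1.5, 4.0]
gripper_width: 0.128
```

>>> drive_tool(increments="0 0 0 -0.0873; 0 0 0 -0.0873; 0 0 0 -0.0873; 0 0 0 -0.0873; 0 0 0 -0.0873; 0 0 0 -0.0873; 0 0 0 0; 0 0 0 0; 0 0 0 0")

```text
t: 10.18
eef_pos: [0.5005, -0.1303, 0.1275]
tool_rot: [0.0, 0.286, 0.958, -0.0]
contact_force: [-1.2, -2.9, 5.7]
gripper_width: 0.13
```

>>> drive_tool(increments="0 0 0 -0.0873; 0 0 0 -0.0873; 0 0 0 -0.0873; 0 0 0 -0.0873; 0 0 0 -0.0873; 0 0 0 -0.0873; 0 0 0 0; 0 0 0 0; 0 0 0 0")

```text
t: 10.93
eef_pos: [0.5005, -0.1304, 0.1275]
tool_rot: [0.0, 0.524, 0.851, -0.0]
contact_force: [-2.4, -3.3, 5.3]
gripper_width: 0.129
```

>>> drive_tool(increments="0 0 0 -0.0873; 0 0 0 -0.0873; 0 0 0 -0.0873; 0 0 0 -0.0873; 0 0 0 -0.0873; 0 0 0 -0.0873; 0 0 0 0; 0 0 0 0; 0 0 0 0")

```text
t: 11.68
eef_pos: [0.5005, -0.1304, 0.1275]
tool_rot: [0.0, 0.727, 0.687, -0.0]
contact_force: [-1.5, -3.7, 6.6]
gripper_width: 0.131
```

>>> drive_tool(increments="0 0 0 0; 0 0 0 0; 0 0 0 0; 0 0 0 0; 0 0 0 0; 0 0 0 0", grip=1)

```text
t: 12.18
eef_pos: [0.5005, -0.1296, 0.1272]
tool_rot: [-0.0, 0.727, 0.687, 0.0]
contact_force: [0.9, -0.4, 0.2]
gripper_width: 0.961
```

>>> drive_tool(increments="0 0 0.025 0; 0 0 0.035 0; 0 0 0.035 0.1; 0 0.03 0.02 0.12; 0 0.038 0 0.12; 0 0.038 0 0.12; 0 0.038 0 0.12; 0 0.038 0 0.12; 0 0.038 0 0.12; 0 0.02 0 0.12; 0 0 0 0.12; 0 0 0 0.12")

```text
t: 13.18
eef_pos: [0.5001, 0.1123, 0.2421]
tool_rot: [-0.0, 0.217, 0.976, 0.0]
contact_force: [0.5, -0.7, 0.0]
gripper_width: 1.002
```

>>> drive_tool(increments="0 0 0 0.12; 0 0 0 0.12; 0 0 0 0.12; 0 0 0 0.031; 0 0 0 0")

```text
t: 13.6
eef_pos: [0.5004, 0.1101, 0.2423]
tool_rot: [-0.0, 0.028, 1.0, 0.0]
contact_force: [0.6, -0.9, 0.7]
gripper_width: 0.999
```

```bash
python3 - <<'E'
from h import *
for n in ("top","side"): cv2.imwrite(f"pics/{n}3.png",bot.read_camera(n)[:,:,::-1])
im=cv2.imread("pics/top3.png")
cv2.imwrite("pics/z5.png",cv2.resize(im[195:295,290:430],None,fx=5.6,fy=5.6,interpolation=cv2.INTER_CUBIC))
print(bot.get_obs()["q"])
E
```

```text
[-0.72688803  0.23050323  0.45622436  1.97604344 -0.12314638  0.96161555
  1.3014804 ]
```

View pics/z5.png

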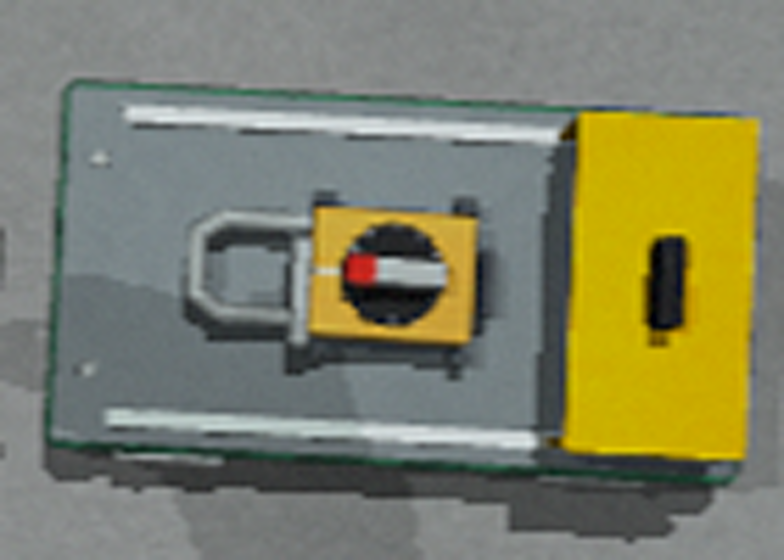

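>>> drive_tool(increments="0.001 -0.02 -0.01 0; 0.001 -0.03 -0.02 0; 0.001 -0.035 -0.02 0; 0.001 -0.035 -0.02 0; 0.001 -0.02 -0.01 0; 0 -0.01 0 0; 0 0 0 0; 0 0 0 0; 0 0 0 0", grip=0.35)

```text
t: 14.45
eef_pos: [0.5063, -0.0379, 0.1631]
tool_rot: [0.001, 0.028, 1.0, 0.001]
contact_force: [-0.2, 0.8, 0.3]
gripper_width: 0.354
```

```bash
python3 - <<'E'
from h import *
print(bot.get_obs()["eef_pos"],bot.get_obs()["gripper_width"])
E
```

```text
[ 0.50632128 -0.03786635  0.16314188] 0.3544859288031972
```

Align and descend in two stages, watching the force.

>>> drive_tool(increments="-0.001 -0.002 -0.02 0; 0 0 -0.02 0; 0 0 -0.013 0; 0 0 0 0; 0 0 0 0")

```text
t: 14.87
eef_pos: [0.5047, -0.0403, 0.1096]
tool_rot: [-0.0, 0.028, 1.0, 0.0]
contact_force: [-0.3, -0.4, 1.3]
gripper_width: 0.348
```

>>> drive_tool(increments="0 0 -0.01 0; 0 0 -0.008 0; 0 0 0 0; 0 0 0 0; 0 0 0 0")

```text
t: 15.28
eef_pos: [0.5046, -0.0419, 0.0915]
tool_rot: [0.0, 0.029, 1.0, 0.0]
contact_force: [0.4, 1.4, 1.0]
gripper_width: 0.351
```

>>> drive_tool(increments="0 0 0 0; 0 0 0 0; 0 0 0 0; 0 0 0 0; 0 0 0 0; 0 0 0 0", grip=0, squeeze=30)

```text
t: 15.78
eef_pos: [0.5047, -0.0416, 0.0915]
tool_rot: [0.0, 0.029, 1.0, 0.0]
contact_force: [0.3, 1.3, 2.2]
gripper_width: 0.091
```

>>> drive_tool(increments="0.0002 0.004 0 0; 0.0003 0.005 0 0; 0.0003 0.005 0 0; 0.0003 0.005 0 0; 0.0002 0.004 0 0; 0 0 0 0; 0 0 0 0; 0 0 0 0")

```text
t: 16.45
eef_pos: [0.5059, -0.0174, 0.0913]
tool_rot: [-0.0, 0.028, 1.0, 0.001]
contact_force: [1.2, 2.9, 1.1]
gripper_width: 0.092
```

>>> drive_tool(increments="0 0.002 0 0; 0 0.002 0 0; 0 0 0 0; 0 0 0 0; 0 0 0 0")

```text
t: 16.87
eef_pos: [0.5059, -0.0151, 0.0913]
tool_rot: [0.0, 0.029, 1.0, -0.0]
contact_force: [1.9, -2.6, 1.8]
gripper_width: 0.092
```

>>> drive_tool(increments="0 0.002 0 0; 0 0.001 0 0; 0 0 0 0; 0 0 0 0; 0 0 0 0")

```text
t: 17.28
eef_pos: [0.5057, -0.0141, 0.0914]
tool_rot: [0.0, 0.03, 1.0, -0.001]
contact_force: [1.1, -10.3, 1.5]
gripper_width: 0.094
```

>>> drive_tool(increments="0 -0.001 0 0; 0 -0.001 0 0; 0 0 0 0")

```text
t: 17.53
eef_pos: [0.5057, -0.0143, 0.0914]
tool_rot: [0.0, 0.029, 1.0, -0.0]
contact_force: [1.2, -4.1, 2.4]
gripper_width: 0.092
```

>>> drive_tool(increments="0 0 0 0; 0 0 0 0; 0 0 0 0; 0 0 0 0", grip=0.4)

```text
t: 17.87
eef_pos: [0.5055, -0.0131, 0.0911]
tool_rot: [-0.0, 0.028, 1.0, 0.0]
contact_force: [0.4, -0.1, -0.1]
gripper_width: 0.401
```

>>> drive_tool(increments="0 0 0.015 0; 0 0 0.03 0; 0 0 0.035 0; 0 0.02 0.035 0; 0 0.035 0.035 0; 0 0.035 0 -0.12; 0 0.035 0 -0.12; 0 0.01 0 -0.12; 0 0 0 -0.12; 0 0 0 -0.12; 0 0 0 -0.12", grip=0.4)

```text
t: 18.78
eef_pos: [0.5053, 0.1165, 0.2356]
tool_rot: [-0.0, 0.381, 0.925, -0.0]
contact_force: [-0.1, 0.4, 1.2]
gripper_width: 0.402
```

>>> drive_tool(increments="0 0 0 -0.12; 0 0 0 -0.12; 0 0 0 -0.12; 0 0 0 -0.12; 0 0 0 -0.12; 0 0 0 -0.12; 0 0 0 -0.12; 0 0 0 -0.011; 0 0 0 0", grip=1)

```text
t: 19.53
eef_pos: [0.5055, 0.116, 0.2356]
tool_rot: [-0.0, 0.726, 0.688, -0.0]
contact_force: [-0.0, 0.9, 0.5]
gripper_width: 1.001
```

```bash
python3 - <<'E'
from h import *
for n in ("top","side"): cv2.imwrite(f"pics/{n}4.png",bot.read_camera(n)[:,:,::-1])
im=cv2.imread("pics/top4.png");s=cv2.imread("pics/side4.png")
a=cv2.resize(im[195:295,290:430],None,fx=5.6,fy=5.6,interpolation=cv2.INTER_CUBIC)
cv2.imwrite("pics/z6.png",a)
cv2.imwrite("pics/z7.png",cv2.resize(s[170:305,280:420],None,fx=4.4,fy=4.4,interpolation=cv2.INTER_CUBIC))
o=bot.get_obs();print(o["q"],o["eef_pos"],o["tool_rot"])
E
```

```text
[-0.99044468  0.29787387  0.78664656  1.98333309 -0.25646792  0.96066971
 -0.13096943] [0.50560047 0.1158362  0.23569241] [-1.03390133e-04  7.25885973e-01  6.87815048e-01 -6.31912909e-05]
```

View pics/z6.png

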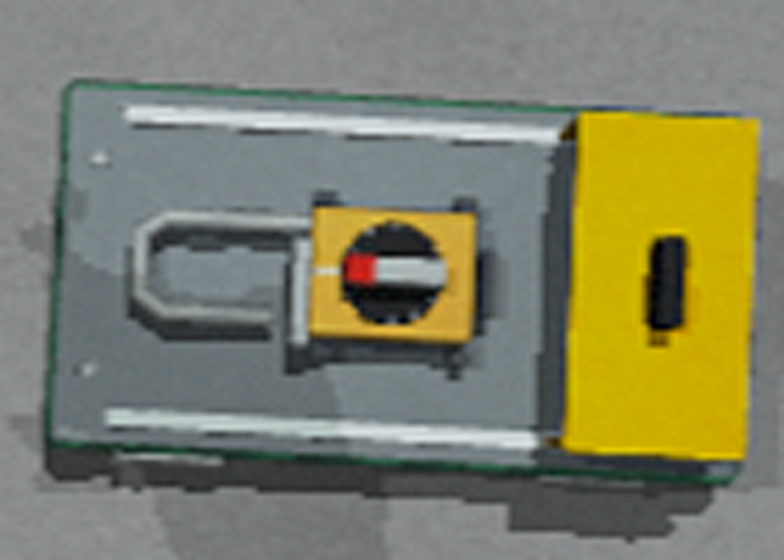

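View pics/z7.png

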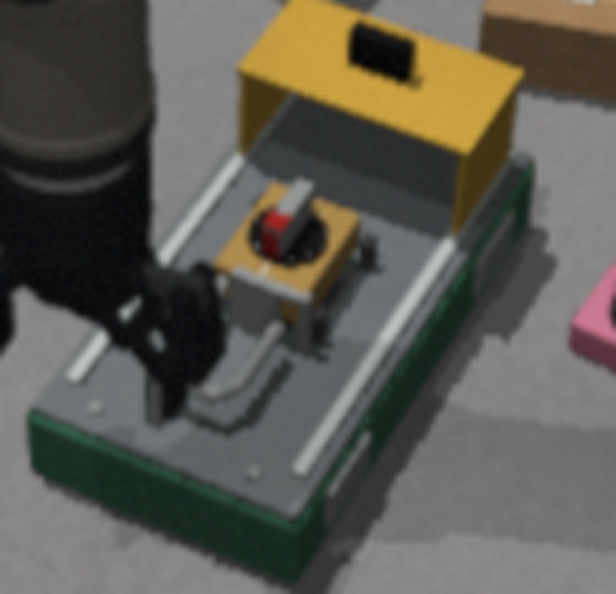

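>>> drive_tool(increments="0 -0.02 0 0; 0 -0.035 0 0; 0 -0.038 0 0; -0.001 -0.038 0 0; -0.001 -0.038 0 0; -0.001 -0.035 0 0; -0.001 -0.025 0 0; -0.001 -0.012 0 0; 0 -0.0045 0 0; 0 0 0 0; 0 0 0 0; 0 0 0 0")

```text
t: 20.63
eef_pos: [0.5011, -0.1283, 0.2356]
tool_rot: [-0.0, 0.726, 0.688, 0.0]
contact_force: [0.0, 0.3, 0.7]
gripper_width: 1.0
```

>>> drive_tool(increments="0 0 -0.025 0; 0 0 -0.035 0; 0 0 -0.03 0; 0 0 -0.02 0; 0 0 -0.01 0; 0 0 0 0; 0 0 0 0; 0 0 0 0")

```text
t: 21.3
eef_pos: [0.5018, -0.1298, 0.117]
tool_rot: [0.001, 0.727, 0.687, 0.001]
contact_force: [-1.0, 0.1, 0.4]
gripper_width: 1.002
```

>>> drive_tool(increments="0 0 -0.01 0; -0.0005 0 -0.012 0; 0 0 -0.006 0; 0 0 0 0; 0 0 0 0")

```text
t: 21.72
eef_pos: [0.4998, -0.13, 0.0873]
tool_rot: [-0.0, 0.727, 0.686, -0.0]
contact_force: [-0.1, -0.9, -0.5]
gripper_width: 1.0
```

>>> drive_tool(increments="0 0 0 0; 0 0 0 0; 0 0 0 0; 0 0 0 0; 0 0 0 0; 0 0 0 0", grip=0, squeeze=60)

```text
t: 22.22
eef_pos: [0.5006, -0.1301, 0.0884]
tool_rot: [0.0, 0.727, 0.686, 0.0]
contact_force: [-0.3, -0.4, 6.2]
gripper_width: 0.694
```

>>> drive_tool(increments="0 0 0.005 0; 0 0 0.01 0; 0 0 0.01 0; 0 0 0 0; 0 0 0 0")

```text
t: 22.63
eef_pos: [0.501, -0.13, 0.1137]
tool_rot: [0.001, 0.727, 0.687, 0.001]
contact_force: [-0.7, -1.8, -2.7]
gripper_width: 0.694
```

>>> drive_tool(increments="0 0 0.01 0; 0 0 0.015 0; 0 0 0.02 0; 0 0 0.02 0; 0 0 0.015 0; 0 0 0.005 0; 0 0 0 0; 0 0 0 0")

```text
t: 23.3
eef_pos: [0.4999, -0.1294, 0.1974]
tool_rot: [-0.0, 0.727, 0.687, 0.0]
contact_force: [0.5, -0.6, -4.1]
gripper_width: 0.691
```

```bash
python3 - <<'E'
from h import *
cv2.imwrite(f"pics/side5.png",bot.read_camera("side")[:,:,::-1])
E
```

```text
(no output)
```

View pics/side5.png

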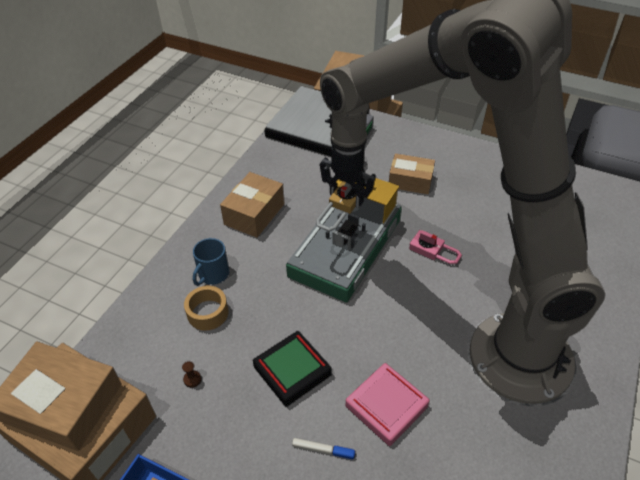

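>>> drive_tool(increments="-0.001 0.01 0 0; -0.002 0.02 0 0; -0.003 0.03 0 0; -0.004 0.038 0 0; -0.004 0.038 0 0; -0.004 0.038 0 0; -0.004 0.038 0 0; -0.004 0.038 0 0; -0.004 0.038 0 0; -0.004 0.035 0 0; -0.003 0.028 0 0; -0.002 0.02 0 0")

```text
t: 24.35
eef_pos: [0.4591, 0.2452, 0.1966]
tool_rot: [-0.001, 0.726, 0.688, -0.001]
contact_force: [1.0, -0.2, -4.3]
gripper_width: 0.696
```

>>> drive_tool(increments="-0.001 0.01 0 0; 0 0.005 0 0; 0 0 -0.005 0; 0 0 -0.012 0; 0 0 -0.015 0; 0 0 -0.009 0; 0 0 -0.004 0; 0 0 0 0; 0 0 0 0; 0 0 0 0; 0 0 0 0")

```text
t: 25.27
eef_pos: [0.4607, 0.2562, 0.1534]
tool_rot: [0.0, 0.727, 0.686, 0.001]
contact_force: [-0.1, 0.8, -3.4]
gripper_width: 0.694
```

```bash
python3 - <<'E'
from h import *
o=bot.get_obs();print(o["eef_pos"],o["q"],o["tool_rot"])
for n in ("top","side"): cv2.imwrite(f"pics/{n}6.png",bot.read_camera(n)[:,:,::-1])
E
```

```text
[0.46072745 0.25623647 0.15335514] [-1.18022152  0.43677489  0.70525566  2.03646403 -0.3919099   0.80173976
 -0.30116098] [1.47112666e-05 7.27150593e-01 6.86477701e-01 6.16392511e-04]
```

View pics/side6.png

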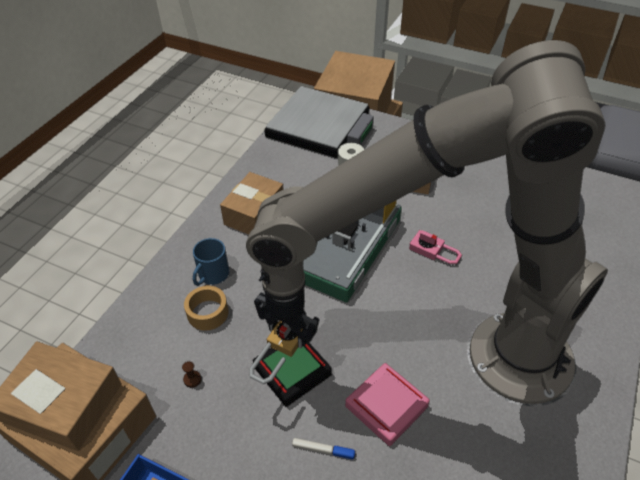

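View pics/top6.png

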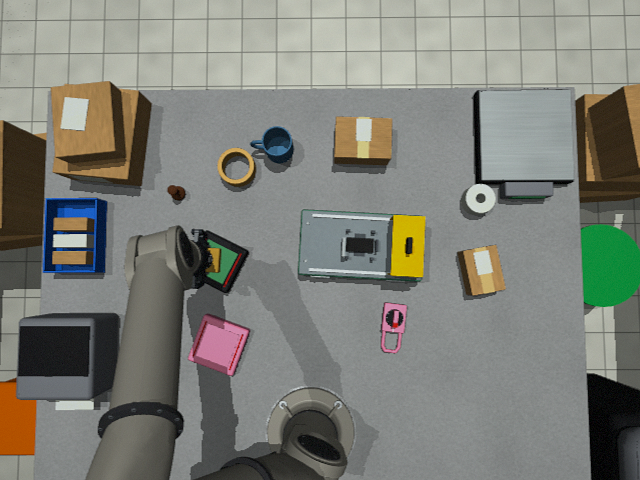

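```bash
python3 - <<'E'
from h import *
s=cv2.imread("pics/side6.png")
cv2.imwrite("pics/z8.png",cv2.resize(s[290:410,230:340],None,fx=5,fy=5,interpolation=cv2.INTER_CUBIC))
im=cv2.imread("pics/side2.png")
m=np.zeros((480,640),np.uint8);m[325:410,245:335]=cv2.inRange(cv2.cvtColor(im,cv2.COLOR_BGR2HSV)[325:410,245:335],(50,80,40),(95,255,255))
m=cv2.morphologyEx(m,cv2.MORPH_OPEN,np.ones((3,3)));M=cv2.moments(m,True);u,v=M["m10"]/M["m00"],M["m01"]/M["m00"]
print(u,v,at("side",u,v,.037),proj("side",(.4594,.257,.037)))
# expected lock corners/top and crown
R=np.array([[.0595,-.998],[.998,.0595]])
for q in [(38,30,26),(38,-30,26),(38,30,0),(38,-30,0),(116,0,13)]:
    p=np.r_[np.array([.4607,.2562])+R@np.array(q[:2])/1e3,.137+q[2]/1e3];print(q,(proj("side",p)-[230,290])*5)
E
```

```text
291.3180349062702 363.0704589528119 [0.45657782 0.25558636 0.037     ] [289.88566255 363.10507312]
(38, 30, 26) [298.63321248 303.62470611]
(38, -30, 26) [171.50272495 242.72594801]
(38, 30, 0) [301.59747565 337.9292303 ]
(38, -30, 0) [176.43288208 277.45912238]
(116, 0, 13) [131.37066054 441.77145188]
```

View pics/z8.png

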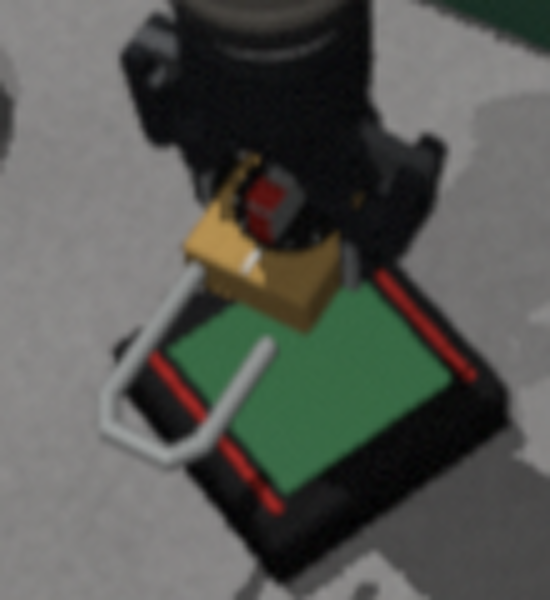

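>>> drive_tool(increments="-0.0015 0.0005 0 0; 0 0 0 0; 0 0 0 0; 0 0 0 0; 0 0 0 0; 0 0 0 0; 0 0 0 0; 0 0 0 0; 0 0 0 0; 0 0 0 0; 0 0 0 0; 0 0 0 0")

```text
t: 26.37
eef_pos: [0.4588, 0.2566, 0.1528]
tool_rot: [0.0, 0.727, 0.687, 0.0]
contact_force: [0.3, -0.1, -4.9]
gripper_width: 0.688
```

```bash
python3 - <<'E'
from h import *
o=bot.get_obs();print(o["t"],o["eef_pos"],o["gripper_width"],o["contact_force"],abs(o["joint_vel"]).max())
print(bot.hand_in())
E
```

```text
26.3667 [0.45876883 0.25663688 0.15277624] 0.687930666610811 [ 0.28987503 -0.14231293 -4.89845378] 0.001421224261855074
the job is handed in; nothing more can be done
None
```

The job is handed in at 26.4 s, with the opened lock held still, level and dial up over the black scanner's window. I don't have the verdict, because hand-in reports none.

- **Hood:** I slid it back until it met its stop. The force reading rose to about 20 N there.
- **Dial:** I turned it clockwise three clicks in separate steps. The top camera then showed the red end pointing at the white mark.
- **Shackle:** I pulled it out about 26 mm to its stop, which I took from the force rising to about 10 N. The picture showed the short leg clear of the hasp bridge.
- **Lock:** I gripped it across its 60 mm width with 60 N and lifted it straight up out of the hasp.

**Last checks:**
- The lock's centre is at about (0.459, 0.257), within 1 mm of the window centre found in the top view.
- By calculation from the gripper height, the underside is about 10 cm above the glass.
- The load on the wrist is about 4.9 N, and joint speeds are near zero.
- Judging by eye from the final pictures, the other things on the counter are where they were.

**Disagreement between cameras:** the side view puts the window centre about 3 mm from where the top view does. The lock showed a similar shift in the side view, so I treated it as calibration error and used the top view.

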